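# Demould the round casting with the spring tongs

## Task

Take the spring tongs out of their wooden stand and use them, not the fingers, to lift the round casting by its stub out of its mould. Finish while holding it: the casting upright and still in the closed tongs, its underside at least 10 cm above the worktop, with you still squeezing the tongs. Leave the square casting in its mould and do not disturb the other things on the bench.

Things in the scene. Friction and masses are not known exactly. Their poses are not given: they have to be found in the camera images.
- tongs: Steel spring tongs, 0.10 kg, upright in the wooden stand, jaws down. Origin: centre of the hinge barrel (17 mm diameter, 20 mm long along x) at the top; z up; the two mirror-image legs, 18 mm wide strips, close along y, always together. Jaws reach 85 to 104 mm below the origin. Grasp: fingers pointing down, one outside each leg; only your squeeze holds the tongs.
- tongs_grip (a point): Point 36 mm below the tongs' origin, midway between the legs: put the TCP here. Outer grip flats reach 18 to 64 mm below the origin. Left open, the width over them along y grows from 48 mm at their top to 60 mm at their bottom; closed on an 18 mm stub they are parallel, 44 mm over all. To carry the tongs open, stop the fingers 54 to 56 mm apart.
- tongs_l (a joint): Swing of the left (+y) leg, rad; the other leg has the same value. 0: open; about 0.13: closed on an 18 mm stub; 0.175: stop. A spring opens it: it pushes each finger with about 5 N at 0 and about 10 N at 0.13 (on the lower half of the flats), so the tongs stay open at a small stopped squeeze, while a free grip of 20 N or more closes them fully.
- tongs_jaws (a point): Point midway between the jaws, 94 mm below the tongs' origin. Each jaw is a V, 19 mm high, 20 mm wide along x, which centres a round stub. Free gap along y between the V valleys: about 45 mm open, 20 mm closed on the stub; between the V tips about 34 mm open.
- tong_stand: Fixed wooden block, 52 x 84 x 45 mm (x, y, z), with a pocket 28 x 60 mm open at the top and its floor 12 mm above the worktop, in which the tongs stand. Origin: centre of the underside; y is the long side and the closing direction of the tongs. The tongs must rise 35 mm to clear it.
- round_mould: Fixed aluminium mould, a round block of 80 mm diameter, 30 mm high, with a round open cavity of 47 mm diameter and 12 mm depth in its top. Origin: centre of the underside. It may change places with the square mould.
- round_casting: Loose white plaster casting, 0.045 kg, lying in the cavity of the round mould: a disc of 42 mm diameter, 10 mm thick, with a round stub of 18 mm diameter standing up from its middle to 40 mm above the underside. Origin: centre of the underside, at first 18 mm above the worktop, so the stub's top is at 58 mm and 28 mm of stub stand above the mould. z is the stub's axis.
- square_mould: Fixed aluminium mould, a square block 76 x 76 x 30 mm with a square open cavity 40 x 40 mm, 12 mm deep. Origin: centre of the underside. Not to be used.
- square_casting: Loose white plaster casting in the square mould: a square plate 36 x 36 x 10 mm with a square stub 18 x 18 mm up to 40 mm above its underside. Origin: centre of the underside. To be left alone.
- petri_dish: Petri dish, 74 mm diameter, 14 mm high; bystander. Origin: centre of the underside.
- beaker_100: Small glass beaker, 52 mm diameter, 66 mm high; bystander. Origin: centre of the underside.
- black_dish: Small black evaporating dish, 74 mm diameter, 28 mm high; bystander. Origin: centre of the underside.
- match_box: Match box, 36 x 53 x 15 mm; bystander. Origin: centre of the underside.
There are look-alikes about, which are no part of the job. What is shaped like the round_casting but red is not meant. Leave any blue look-alike of the tongs alone.

How it is judged:
By the outcome, as a careful person would: the job done as asked, in the order asked, and still so for the second after the job is handed in, while the arm keeps its last pose, push and grip.
It also fails if it takes over 51 s, if anything falls off the work surface, if the arm or the gripper's body presses on something with over 40 N, if the wrist force passes 120 N, or if a joint passes its speed limit or range.

## Robot

A 6-joint arm with a two-finger parallel gripper is mounted at the origin on a cart in front of the work surface, level with it; the furniture and walls round the work are solid. World frame = base frame: x ahead of the robot, y to its left, z up, the work surface at z = 0. Lengths are in mm, angles in rad, forces in N, time in s.
With the tool pointing down it reaches from about 350 to 975 mm from the base axis. Payload 7.1 kg.
Tool frame: the origin (TCP) lies between the finger pads, 19 mm behind the fingertips; this is the grasp point; z points along the fingers, y is the line along which they close (so a half turn about z gives the same grasp; the last joint's range is limited). The gripper opens to 88 mm and grips with 3 to 60 N. Pads are 20 mm wide; open, the fingers measure 115 mm over their backs; the gripper's body (75 mm by 178 mm) begins 61 mm behind the grasp point.
Start: joints at [-1.197, 0.423, 1.63, -0, 1.089, -0.019], TCP at [239.251, -577.377, 241.375] pointing down, gripper open.
Joint ranges: [-3, 3], [-0.9, 2.11], [0.09, 2.58], [-1.31, 4.45], [0.11, 2.69], [-2.54, 2.54]. Speed limits (rad/s): [2.39, 2.39, 3.01, 3.14, 3.14, 3.14].

## Interface

Orientations are given as a rotation vector (axis times angle).
In Python, from workcell import ctrl, viewer, ticket, models gives the robot as it stands.
- The arm moves only by the tool play_rows, never from a script. Its arguments are lists of equal length, an entry for each row: "dp": the shift along the world's x, y, z in mm, a list of three; "yaw": the turn about the world's z in degrees. In form: {"dp": [[tx, ty, tz], ...], "yaw": [yaw, ...]}. A call has 1 to 8 rows; each row shifts and turns the commanded pose from where the row before left it; what a row does not reach is not made up. A row lasts 1/12 s, in which the tool goes at most 41.7 mm and 7.16 degrees, less where a joint would pass 70% of its speed; a pose out of reach is approached as far as the arm can. A call is refused whole if a number of a shift passes 41.7 or a number of a turn 7.16, either way. A call with a gripper value outside its range is refused whole. "gripper" is the closure, from 0 (fully open) to 1 (shut), set as the call begins (left out, the last holds). The fingers move at their own pace and stop on an object; the grip force is fixed at half the most. Time passes only in rows, so rows that do not move let the fingers close. It gives the time, the measured TCP pose, the force, the opening and the grip force at its end, in the units of the state.
- ctrl.get_obs(): the state, without advancing time (a new reading comes with each control period).
- viewer.get_image(name): name is "side" or "top"; returns a dict with "pixels" (384x512x3 uint8, red, green, blue), "range_z" (384x512 float32, mm along the optical axis (not along the pixel's ray), 0 where there is no reading), "fx", "fy", "cx", "cy" (pixels), "T" (4x4, takes a point from camera to world coordinates). Camera axes: x right, y up, looking along -z (the intrinsics and any distortion apply to the point x, -y, -z); pixel columns grow to the right and rows downward; lengths in mm; the calibration is good to about 2 mm. A picture is of the moment at which its call begins.
- ticket.close_job(): hands the job in; it is judged then, once.
Trained networks look in a picture, given as the dict that the camera call returned (one of the last four; its "shot" number tells which), for a name from the list of things; names that differ only in an ending like _2 or _b are one class to them, and where a whole thing is asked for, a point or a joint stands for the part that bears it (a point fixed in the world has none). Each returns a list of dicts, best first, with "conf" (0 to 1); they miss things now and then, are a little off and sometimes report something else, mostly with a low value. They report only what shows in the picture. A call takes as long as a camera call. They do not tell look-alikes from the thing itself.
- models.look_for(picture, name): "bbox" ([centre column, centre row, width, height] in pixels, round what is visible of it).
- models.landmark_of(picture, name): "location" ([column, row] in pixels: a listed point, or the origin of a listed thing).
The state is a dict: "t": time; "qpos": joint angles; "qvel": joint speeds; "joint_torque": joint torques, N m; "ee_pos": TCP position; "orientation": TCP orientation; "ft_force": force on the tool from outside, world axes, zero at the start; "moment": the same for the moment, N m; "width": finger opening in mm; "grasp_force": force on a finger pad.
Only numpy, scipy, OpenCV 4.12 (cv2) and the standard library are available. Lean on these libraries where they do the work, as an engineer would, in place of code of your own. Each camera call takes 0.05 s, during which the arm holds its last target. There are 200 camera calls.

## Working session

There is one attempt and no reset: what is moved stays moved. The work goes in short steps, Python scripts to look and compute and a tool call to move; the robot and the scene stay as the last step left them, time stands still between calls to the robot, and variables do not carry over. Pictures are saved under pics/ and viewed, at most 10 in all, crops included, and the job is handed in when it is done.

Besides the shell and the picture viewer there is one more tool, called as name([rows], argument=value, ...), one row to a line, values as JSON. play_rows: Moves the arm, as the interface text tells. Its arguments: {"type":"object","properties":{"dp":{"type":"array"},"yaw":{"type":"array"},"gripper":{"type":"number"}},"required":["dp","yaw"]}

```bash
mkdir -p pics; cat > h.py <<'E'
import numpy as np, cv2
from workcell import ctrl, viewer, ticket, models
def world(im,u,v,depth=None,z=None):
    # u,v pixel; depth along axis or plane height z
    d=np.array([(u-im['cx'])/im['fx'],-(v-im['cy'])/im['fy'],-1.0]); T=np.array(im['T'])
    if z is not None:
        w=T[:3,:3]@d; depth=(z-T[2,3])/w[2]
    return T[:3,:3]@(d*depth)+T[:3,3]
def cloud(im):
    h,w=im['range_z'].shape; u,v=np.meshgrid(np.arange(w),np.arange(h)); r=im['range_z']
    p=np.stack([(u-im['cx'])/im['fx']*r,-(v-im['cy'])/im['fy']*r,-r],-1); T=np.array(im['T'])
    return p@T[:3,:3].T+T[:3,3]
def save(im,n,crop=None,s=1):
    p=im['pixels'][:,:,::-1]
    if crop: a,b,c,d=crop; p=p[b:d,a:c]
    cv2.imwrite('pics/'+n,cv2.resize(p,None,fx=s,fy=s,interpolation=cv2.INTER_CUBIC))
E
python3 - <<'E'
from h import *
a=viewer.get_image('top'); b=viewer.get_image('side')
print({k:v for k,v in a.items() if k not in('pixels','range_z')}); print({k:v for k,v in b.items() if k not in('pixels','range_z')})
save(a,'top1.png',s=1.5); save(b,'side1.png',s=1.5)
for im,n in((a,'top'),(b,'side')):
  for name in ['tongs','tong_stand','round_casting','round_mould','square_casting','square_mould']:
    print(n,name,[(np.round(x['bbox']).tolist(),round(x['conf'],2)) for x in models.look_for(im,name)][:4],[(np.round(x['location'],1).tolist(),round(x['conf'],2)) for x in models.landmark_of(im,name)][:4])
print(ctrl.get_obs())
E
```

```text
{'fx': 422.1116466877816, 'fy': 422.1116466877816, 'cx': 256.6311535609176, 'cy': 200.19140361394497, 'T': array([[ 1.10533574e-02,  9.95305534e-01, -9.61494563e-02,
         4.74369323e+02],
       [-9.99921429e-01,  1.04333802e-02, -6.94843126e-03,
         2.48007890e+02],
       [-5.91264824e-03,  9.62187052e-02,  9.95342655e-01,
         9.28658636e+02],
       [ 0.00000000e+00,  0.00000000e+00,  0.00000000e+00,
         1.00000000e+00]]), 'shot': 1}
{'fx': 385.36682739806224, 'fy': 385.36682739806224, 'cx': 259.69107133344806, 'cy': 186.63555586357043, 'T': array([[-9.91202295e-01,  6.63177339e-02, -1.14542435e-01,
         4.46132939e+02],
       [-1.31531691e-01, -5.89970588e-01,  7.96639266e-01,
         9.24935071e+02],
       [-1.47453571e-02,  8.04696628e-01,  5.93503084e-01,
         5.89950401e+02],
       [ 0.00000000e+00,  0.00000000e+00,  0.00000000e+00,
         1.00000000e+00]]), 'shot': 2}
top tongs [([175.0, 216.0, 36.0, 23.0], 0.83), ([159.0, 268.0, 27.0, 29.0], 0.8), ([275.0, 149.0, 36.0, 27.0], 0.66), ([163.0, 274.0, 18.0, 16.0], 0.51)] [([153.0, 265.7], 0.89)
[... 1214 characters left out ...]
 [([271.8, 233.1], 0.91)]
{'t': 1.3, 'qpos': array([-1.19702991e+00,  4.23123153e-01,  1.62989294e+00, -9.27372953e-06,
        1.08859426e+00, -1.89880497e-02]), 'qvel': array([-0.00013722,  0.00082917,  0.00100634,  0.00120943,  0.00093122,
        0.00155611]), 'joint_torque': array([-1.66129888e-03, -5.44586027e+01, -2.74047053e+01,  6.43361849e-02,
        1.67378190e-02, -1.78233194e-05]), 'ee_pos': array([ 239.23320942, -577.38853862,  241.36337348]), 'orientation': array([-3.08119387e+00, -6.12983155e-01,  1.76098421e-05]), 'ft_force': array([0.06577124, 0.19442929, 0.61676783]), 'moment': array([-0.04013157,  0.01019082, -0.04635069]), 'grasp_force': 0.0, 'width': 88.17082903840554}
```

View pics/top1.png

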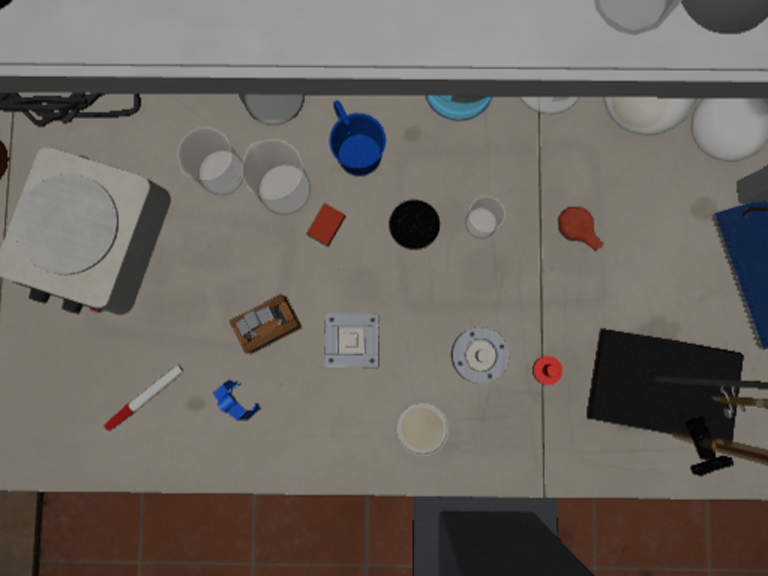

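View pics/side1.png

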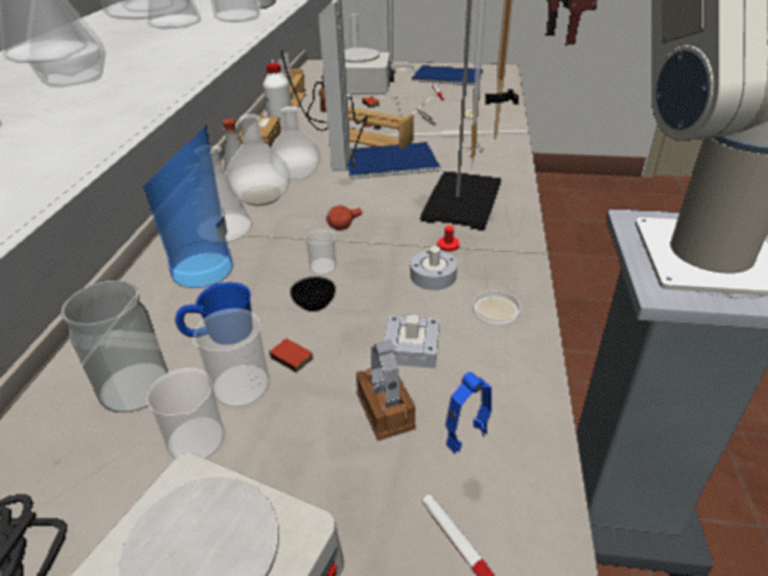

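The top view shows the steel tongs in the brown stand at pixel (177,215). The blue look-alike is lying at (158,267). The white round casting in the round mould is at (320,237), its red look-alike at (365,247), and the square casting at (234,227). I choose the grey tongs and the white round casting.

```bash
python3 - <<'E'
from h import *
a=viewer.get_image('top'); b=viewer.get_image('side')
crop=np.hstack([cv2.resize(im['pixels'][y-30:y+30,x-35:x+35,::-1],None,fx=5.5,fy=5.5,interpolation=cv2.INTER_CUBIC) for im,x,y in((a,178,216),(b,257,255))])
crop2=np.hstack([cv2.resize(im['pixels'][y-30:y+30,x-35:x+35,::-1],None,fx=5.5,fy=5.5,interpolation=cv2.INTER_CUBIC) for im,x,y in((a,320,237),(b,289,175))])
cv2.imwrite('pics/crop.png',cv2.resize(np.vstack([crop,crop2]),(700,600)))
for im,n,(x,y) in((a,'top',(178,216)),(b,'side',(257,258))):
    P=cloud(im); hsv=cv2.cvtColor(im['pixels'],cv2.COLOR_RGB2HSV)
    box=np.zeros(P.shape[:2],bool); box[y-34:y+34,x-34:x+34]=1
    brown=box&(hsv[...,1]>90)&(hsv[...,0]<20)&(P[...,2]>36)&(P[...,2]<52)
    q=P[brown]; r=cv2.minAreaRect(q[:,:2].astype(np.float32)); print(n,'stand',len(q),r,q[:,2].mean(),np.degrees(0))
    g=box&(hsv[...,1]<70)&(P[...,2]>55); q=P[g]; print('tongs',len(q),q.min(0),q.max(0)); 
    t=q[q[:,2]>q[:,2].max()-12]; print(' top',len(t),t.mean(0),cv2.minAreaRect(t[:,:2].astype(np.float32)))
    print(' all',cv2.minAreaRect(q[:,:2].astype(np.float32)))
for im,n,(x,y) in((a,'top',(320,237)),(b,'side',(289,173))):
    P=cloud(im); S=P[y-25:y+25,x-25:x+25].reshape(-1,3); X=im['pixels'][y-25:y+25,x-25:x+25].reshape(-1,3).astype(int)
    s=S[(S[:,2]>51)&(S[:,2]<66)]; print(n,'stub',len(s),s.mean(0),s.min(0),s.max(0))
    m=S[(S[:,2]>22)&(S[:,2]<36)]; c,rad=cv2.minEnclosingCircle(m[:,:2].astype(np.float32)); print(' mould',len(m),c,rad,m[:,2].mean())
for nm in ['tongs','tongs_grip']:
  for im in (a,b): print(nm,[(np.round(x['location'],1).tolist(),round(x['conf'],2)) for x in models.landmark_of(im,nm)][:4])
E
```

```text
top stand 484 ((526.0035400390625, 424.89697265625), (51.97050857543945, 83.03585052490234), 28.555883407592773) 43.32411786507565 0.0
tongs 296 [474.36932324 248.00788966  55.60660704] [546.65462561 448.07142909 928.65863566]
 top 14 [474.36932324 248.00788966 928.65863566] ((474.36932373046875, 248.0078887939453), (0.0, 0.0), 0.0)
 all ((513.6853637695312, 345.265380859375), (204.7040252685547, 45.99247741699219), 80.6519546508789)
side stand 490 ((527.6219482421875, 425.5422668457031), (52.17152404785156, 81.31089782714844), 28.51818084716797) 44.3269251218497 0.0
tongs 503 [446.13293898 396.28135061  55.1163959 ] [548.30583964 924.93507071 589.95040133]
 top 12 [446.13293898 924.93507071 589.95040133] ((446.1329345703125, 924.93505859375), (0.0, 0.0), 0.0)
 all ((481.23455810546875, 658.55859375), (33.20192337036133, 536.3318481445312), 11.04926586151123)
top stub 62 [484.30950274 118.89413763  56.76798648] [475.76858088 110.40461626  51.93118654] [492.23107899 127.10421559  60.11490062]
 mould 961 (485.4166564941406, 118.9364013671875) 39.99702072143555 28.383586858546792
side stub 44 [486.98386712 119.32328715  57.12372648] [479.36768507 107.92042802  51.01259774] [495.07542128 125.90541909  61.38835921]
 mould 496 (481.22265625, 87.92857360839844) 70.85663604736328 30.050601499241985
tongs [([167.7, 214.7], 0.86), ([152.4, 268.5], 0.72)]
tongs [([313.0, 255.5], 0.76), ([257.3, 230.9], 0.65)]
tongs_grip [([154.9, 266.5], 0.76), ([173.6, 212.5], 0.74)]
tongs_grip [([255.2, 249.7], 0.86), ([312.9, 269.0], 0.8), ([275.9, 234.3], 0.39)]
```

View pics/crop.png

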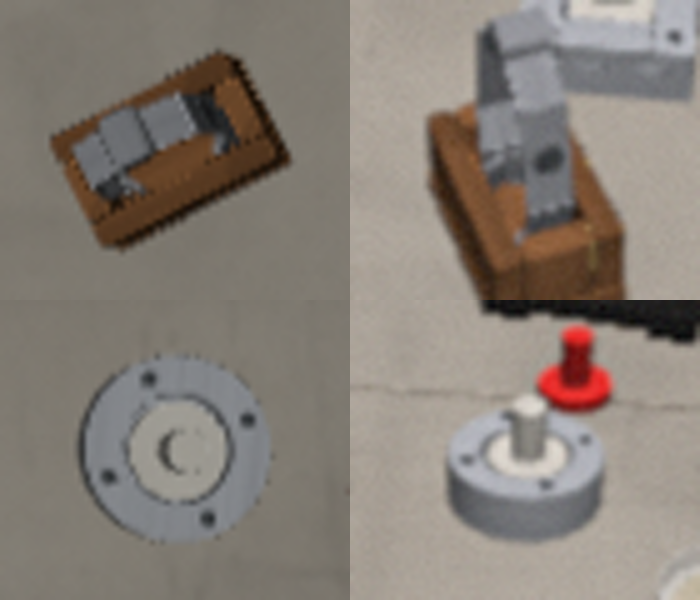

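The crop confirms grey steel tongs standing in the brown stand and a white round stub in the round mould. The red one is separate, and the stub centre is close to (320,237). Next I'll pin down the hinge barrel and the tongs' yaw.

```bash
python3 - <<'E'
from h import *
a=viewer.get_image('top'); b=viewer.get_image('side')
th=np.radians(28.54); R=np.array([[np.cos(th),np.sin(th)],[-np.sin(th),np.cos(th)]])
L=lambda p:(p[:,:2]-[526.8,425.2])@R.T
for im,n,(x,y) in((a,'top',(178,216)),(b,'side',(257,250))):
    P=cloud(im); P[im['range_z']==0]=0; Q=P[y-38:y+38,x-38:x+38].reshape(-1,3); l=L(Q)
    for lo,hi in((106,125),(100,106),(85,100),(70,85),(55,70)):
        k=(Q[:,2]>lo)&(Q[:,2]<hi)&(abs(l[:,0])<40)&(abs(l[:,1])<60)
        if k.sum()>3: print(n,lo,hi,k.sum(),'zmax %.1f'%Q[k,2].max(),'mean',l[k].mean(0).round(1),'min',l[k].min(0).round(1),'max',l[k].max(0).round(1), cv2.minAreaRect(l[k].astype(np.float32)))
for im,g in((a,(167.8,215)),(b,(257.3,231))): w=world(im,*g,z=116); print(w.round(1),L(w[None]).round(1))
E
```

```text
top 106 125 145 zmax 123.6 mean [-1.8 -0.5] min [-12.6 -15.6] max [10.4 15.1] ((-1.1298608779907227, -0.29219913482666016), (30.683380126953125, 22.953115463256836), 89.52279663085938)
top 100 106 80 zmax 106.0 mean [-1.  -0.9] min [-10.  -22.3] max [ 8.1 23.2] ((-0.8367681503295898, 0.44510841369628906), (18.032255172729492, 45.61713409423828), 0.4595988392829895)
top 85 100 36 zmax 99.8 mean [ -0.5 -12.8] min [ -9.4 -25.7] max [ 7. 25.] ((0.22109365463256836, -0.3345775604248047), (50.362281799316406, 16.291311264038086), 86.36045837402344)
top 70 85 21 zmax 84.9 mean [ -3.  -18.9] min [ -9.9 -27.6] max [ 6.4 25.9] ((-8.203300476074219, -2.3353843688964844), (14.806610107421875, 54.741485595703125), 15.780574798583984)
top 55 70 16 zmax 67.1 mean [ -2.1 -24.6] min [ -9.9 -29.5] max [ 7.3 27.9] ((-8.764875411987305, -2.44635009765625), (16.017391204833984, 58.67906188964844), 17.366653442382812)
side 106 125 172 zmax 124.7 mean [0.8 3.9] min [-12.1 -16.7] max [11.6 15.9] ((1.9223580360412598, 0.908538818359375), (27.776012420654297, 25.63993263244629), 68.84400939941406)
side 100 106 58 zmax 105.8 mean [ 0.4 15.4] min [ -8.7 -25.9] max [ 8.7 22.4] ((-0.14610862731933594, -1.653249740600586), (48.31007766723633, 17.352405548095703), 89.52464294433594)
side 85 100 78 zmax 100.0 mean [ 1.1 15.8] min [ -9.3 -27. ] max [ 9.4 25.1] ((-0.4924430847167969, -0.766754150390625), (52.12575149536133, 18.619075775146484), 88.76410675048828)
side 70 85 87 zmax 84.8 mean [1.2 9.2] min [ -8.6 -29.6] max [ 8.6 27.7] ((2.9211676120758057, -1.0112533569335938), (17.076662063598633, 56.90409851074219), 7.01829195022583)
side 55 70 91 zmax 69.9 mean [0.3 5.3] min [ -9.2 -31.8] max [ 8.8 28.2] ((-0.5114097595214844, -1.8225421905517578), (59.844181060791016, 18.008188247680664), 89.43009185791016)
[522.4 424.8 116. ] [[-4.1  1.8]]
[524.2 422.1 116. ] [[-3.7 -1.5]]
```

```bash
python3 - <<'E'
from h import *
a=viewer.get_image('top'); b=viewer.get_image('side')
for im,n in((a,'top'),(b,'side')):
    P=cloud(im); P[im['range_z']==0]=-999; P=P.reshape(-1,3)
    for y0 in range(-700,600,100):
        s=[]
        for x0 in range(250,800,50):
            k=(P[:,0]>=x0)&(P[:,0]<x0+50)&(P[:,1]>=y0)&(P[:,1]<y0+100)&(P[:,2]>-50)&(P[:,2]<1200)
            s.append('%5d'%(P[k,2].max() if k.any() else -1))
        print(n,y0,*s)
P=cloud(b); P[b['range_z']==0]=-999
k=(P[...,2]>120)&(P[...,0]>300)&(P[...,0]<620)&(P[...,1]>-800)&(P[...,1]<50)
n,lab,st,ce=cv2.connectedComponentsWithStats(k.astype(np.uint8))
for i in range(1,n):
    q=P[lab==i]
    if len(q)>5: print(st[i],q.min(0).round(),np.median(q,0).round(),q.max(0).round())
E
```

```text
top -700    -1    -1    -1    -1    -1    -1    -1    -1    -1    -1    -1
top -600    -1    -1    -1    -1    -1    -1    -1    -1    -1    -1    -1
top -500    -1    -1    -1    -1    -1    -1    -1    -1    -1    -1    -1
top -400    -1    -1    -1     0     2     5    10    12    14    14     3
top -300     4     5    23   109    24    18    16    15    56    78    99
top -200     7     5   254   186   292    24     5     5     5     5    68
top -100     6     5   369   360    24    24     4    32    51   396   452
top 0     5     5     5    14    42    30     5     6    66   396   456
top 100     5    16    15    32    59    32     5    28    68   396   395
top 200     5    14    15    16    59    58     6    30    30   396   395
top 300     5     6     5     6    58    93    45    17   109   395   395
top 400     4     6    88   111    46   124    47     6   108   396   395
top 500     4     5     5    19    17     5     6    89    90   396   418
side -700   304     6     7    12    13    11    13    12     7    19     5
side -600   320    13    15    16    17    13    13     7
[... 386 characters left out ...]
   396   410
side 0     5     6     6    12    43    33     5     6    68   397   427
side 100     5    16    16    30    61    34     6    30    69   396   395
side 200     5    17    17    16    60    61     6    31    31   396   395
side 300     4     5     5     5    60    74    47    17   110   396   395
side 400     5     5    87   112    48   125    47     5   110   396   395
side 500     5     6     5    18    17     5     5    89    91   396   395
[305   0  10 103 301] [ 453. -138.  121.] [ 457. -130.  275.] [ 461. -124.  393.]
[314   0  10  95 431] [ 426. -206.  120.] [ 434. -196.  272.] [ 442. -188.  381.]
[323   0  23  93 606] [ 362. -113.  171.] [395. -83. 283.] [419. -69. 403.]
```

```bash
python3 - <<'E'
from h import *
b=viewer.get_image('side'); a=viewer.get_image('top')
for im in(a,b):
  P=cloud(im); P[im['range_z']==0]=-999; P=P.reshape(-1,3)
  for lo in range(30,700,40):
    q=P[(P[:,2]>lo)&(P[:,2]<lo+40)&(P[:,0]>200)&(P[:,0]<640)&(P[:,1]>-450)&(P[:,1]<60)&~((P[:,2]<70)&(P[:,1]>-60))]
    if len(q):
        r=np.hypot(q[:,0],q[:,1]); i=r.argmin(); print(lo,len(q),'rmin %.0f'%r[i],q[i].round(),'x',q[:,0].min().round(),q[:,0].max().round(),'y',q[:,1].min().round(),q[:,1].max().round())
save(b,'side2.png',(270,0,512,150),3.2)
print(ctrl.get_obs()['t'])
E
```

```text
30 38 rmin 469 [ 427. -193.   68.] x 427.0 458.0 y -196.0 -125.0
70 140 rmin 449 [ 408. -187.  101.] x 408.0 457.0 y -209.0 -126.0
110 116 rmin 465 [ 424. -191.  115.] x 424.0 458.0 y -195.0 -126.0
150 132 rmin 399 [389. -86. 189.] x 389.0 458.0 y -197.0 -82.0
190 103 rmin 398 [388. -86. 221.] x 388.0 459.0 y -131.0 -80.0
230 644 rmin 367 [360. -75. 243.] x 359.0 458.0 y -130.0 -68.0
270 183 rmin 396 [388. -82. 277.] x 387.0 459.0 y -130.0 -78.0
310 167 rmin 396 [387. -85. 330.] x 387.0 401.0 y -86.0 -78.0
350 82 rmin 396 [387. -85. 356.] x 387.0 401.0 y -85.0 -78.0
30 200 rmin 471 [ 454. -128.   58.] x 431.0 640.0 y -449.0 -126.0
70 136 rmin 454 [ 410. -194.  105.] x 410.0 618.0 y -444.0 -125.0
110 87 rmin 454 [ 414. -188.  110.] x 414.0 461.0 y -209.0 -126.0
150 102 rmin 401 [392. -86. 181.] x 392.0 461.0 y -200.0 -82.0
190 152 rmin 400 [391. -85. 223.] x 391.0 461.0 y -204.0 -81.0
230 322 rmin 370 [362. -76. 240.] x 362.0 460.0 y -203.0 -70.0
270 207 rmin 399 [389. -86. 285.] x 389.0 461.0 y -205.0 -77.0
310 227 rmin 399 [390. -82. 318.] x 389.0 461.0 y -207.0 -78.0
350 227 rmin 398 [389. -84. 378.] x 389.0 461.0 y -206.0 -78.0
390 43 rmin 398 [389. -87. 397.] x 389.0 460.0 y -132.0 -78.0
1.9
```

View pics/side2.png

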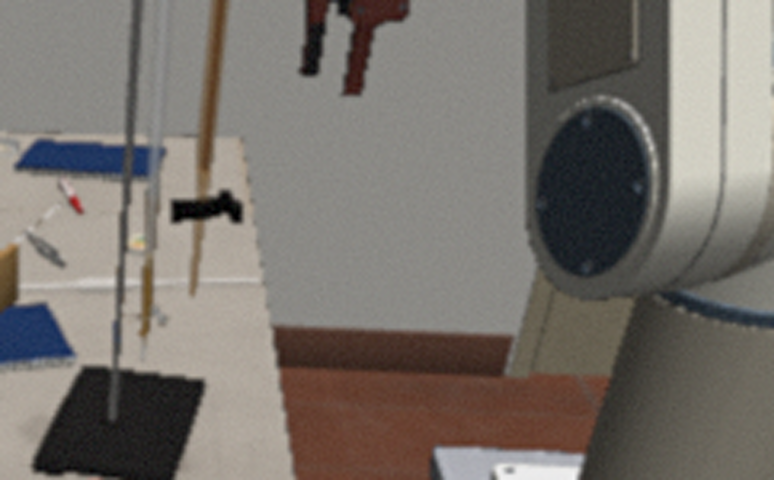

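The crop shows a retort stand with a rod and two tall tubes. In world coordinates they sit at about x 360–460, y −205 to −70, with the nearest point at r≈367. They're between the start and the work, so I'll retract, pass inside them at a small radius, and check reach as I go.

play_rows([
  [-13, 30, 22],
  [-13, 30, 22],
  [-13, 30, 22],
  [-13, 30, 22],
  [-13, 30, 22],
  [-13, 30, 22],
  [-13, 30, 22],
  [-13, 30, 22],
], yaw=[0, 0, 0, 0, 0, 0, 0, 0], gripper=0)

```text
t: 2.57
ee_pos: [134.6, -335.7, 418.3]
orientation: [3.081, 0.613, 0.0]
ft_force: [-0.2, 0.5, 0.8]
width: 87.7
grasp_force: 0.0
```

play_rows([
  [-12, 28, 20],
  [-12, 28, 20],
  [-12, 28, 20],
  [20, 25, 0],
  [30, 20, 0],
  [30, 20, 0],
  [30, 20, 0],
  [30, 25, 0],
], yaw=[-6, -6, -6, -6, -6, -6, 0, 0])

```text
t: 3.23
ee_pos: [222.3, -157.4, 477.9]
orientation: [3.128, -0.271, 0.003]
ft_force: [0.9, -0.5, 0.1]
width: 88.0
grasp_force: 0.0
```

```bash
python3 -c "
from h import *
o=ctrl.get_obs();print(o['qpos'],o['ee_pos'],np.hypot(*o['ee_pos'][:2]))"
```

```text
[-6.59544395e-01 -3.92712074e-01  1.93533743e+00 -2.32976115e-04
  1.59668052e+00  1.08397535e+00] [ 222.25161722 -157.35600497  477.87958253] 272.3172665462318
```

play_rows([
  [10, 25, 0],
  [10, 27, 0],
  [8, 30, 0],
  [5, 32, 0],
  [3, 35, 0],
  [0, 38, 0],
  [20, 35, 0],
  [20, 35, 0],
], yaw=[0, 0, 0, 0, 0, 0, 7, 7])

```text
t: 3.9
ee_pos: [297.2, 98.8, 478.1]
orientation: [-3.138, -0.127, -0.005]
ft_force: [1.8, -0.9, 0.5]
width: 87.9
grasp_force: 0.0
```

play_rows([
  [25, 30, -10],
  [25, 30, -10],
  [25, 30, -10],
  [25, 30, -20],
  [25, 30, -20],
  [25, 30, -20],
  [25, 30, -20],
  [0, 0, -10],
], yaw=[7, 7, 7, 7, 0, 0, 0, 0])

```text
t: 4.57
ee_pos: [470.1, 304.3, 357.7]
orientation: [-3.017, -0.875, 0.003]
ft_force: [-0.9, -0.8, -0.4]
width: 87.8
grasp_force: 0.0
```

```bash
python3 -c "
from h import *
o=ctrl.get_obs();print(o['qpos'],o['ee_pos'],o['orientation'],o['t'],o['ft_force'])"
```

```text
[5.52907079e-01 2.12248732e-01 1.65151951e+00 6.47127446e-04
 1.27993737e+00 1.55887072e+00] [470.10055285 304.30026637 357.68431732] [-3.01718638 -0.87519929  0.00345844] 4.5667 [-0.89498729 -0.76824562 -0.38822889]
```

play_rows([
  [14, 30, -20],
  [14, 30, -20],
  [14, 30, -20],
  [14, 30, -30],
  [0, 0, -30],
  [0, 0, -20],
  [0, 0, 0],
  [0, 0, 0],
], yaw=[-2, -2, 0, 0, 0, 0, 0, 0])

```text
t: 5.23
ee_pos: [522.2, 418.1, 222.7]
orientation: [3.046, 0.767, -0.004]
ft_force: [-0.3, -0.3, 0.8]
width: 88.0
grasp_force: 0.0
```

```bash
cat >> h.py <<'E'
def st():
    o=ctrl.get_obs(); r=o['orientation']; print('t',o['t'],'p',o['ee_pos'].round(1),'tooly',round(2*np.degrees(np.arctan2(r[1],r[0]))%180+90,2)%180,'rz',r[2].round(4),'f',o['ft_force'].round(1),'w',round(o['width'],1),round(o['grasp_force'],1)); return o
E
python3 -c "
from h import *
st()"
```

```text
t 5.2333 p [522.2 418.1 222.7] tooly 118.26 rz -0.0037 f [-0.3 -0.3  0.8] w 88.0 0.0
```

play_rows([
  [4.3, 6.4, -30],
  [0, 0, -30],
  [0, 0, -25],
  [0, 0, -20],
  [0, 0, -18],
  [0, 0, -12],
  [0, 0, -7],
  [0, 0, 0],
], yaw=[0.2, 0, 0, 0, 0, 0, 0, 0])

```text
t: 5.9
ee_pos: [527.3, 424.9, 81.6]
orientation: [-3.045, -0.772, -0.0]
ft_force: [-0.9, 0.8, -0.3]
width: 87.7
grasp_force: 0.0
```

```bash
python3 -c "
from h import *
st(); b=viewer.get_image('side'); save(b,'s3.png',(200,180,320,300),5)
a=viewer.get_image('top')
for p in (a,b): print([(np.round(x['location'],1).tolist(),round(x['conf'],2)) for x in models.landmark_of(p,'tongs')][:3])"
```

```text
t 5.9 p [527.3 424.9  81.6] tooly 118.44 rz -0.0001 f [-0.9  0.8 -0.3] w 87.7 0.0
[]
[([314.6, 254.3], 0.67)]
```

View pics/s3.png

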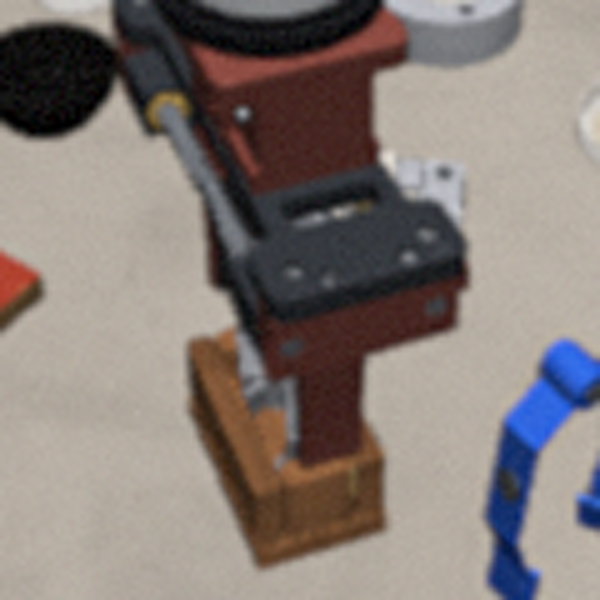

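The crop shows the fingers straddling the tongs' legs above the stand. I'll close in steps to a stopped 55 mm.

play_rows([
  [-0.6, -0.2, -1.6],
  [0, 0, 0],
  [0, 0, 0],
  [0, 0, 0],
], yaw=[0, 0, 0, 0], gripper=0.34)

```text
t: 6.43
ee_pos: [526.6, 424.9, 80.1]
orientation: [-3.045, -0.772, -0.0]
ft_force: [-0.8, 0.6, 0.7]
width: 64.3
grasp_force: 0.0
```

play_rows([
  [0, 0, 0],
  [0, 0, 0],
  [0, 0, 0],
  [0, 0, 0],
], yaw=[0, 0, 0, 0], gripper=0.37)

```text
t: 6.77
ee_pos: [526.5, 424.9, 79.8]
orientation: [-3.045, -0.772, 0.0]
ft_force: [-0.7, 0.2, 0.3]
width: 55.4
grasp_force: 6.4
```

play_rows([
  [0, 0, 0],
  [0, 0, 2],
  [0, 0, 4],
  [0, 0, 6],
  [0, 0, 8],
  [0, 0, 10],
  [0, 0, 10],
  [0, 0, 10],
], yaw=[0, 0, 0, 0, 0, 0, 0, 0])

```text
t: 7.43
ee_pos: [526.7, 425.0, 131.4]
orientation: [-3.045, -0.772, -0.001]
ft_force: [0.9, -0.1, -0.6]
width: 55.5
grasp_force: 5.7
```

play_rows([
  [0, 0, 10],
  [0, 0, 10],
  [0, 0, 8],
  [0, 0, 6],
  [0, 0, 4],
  [0, 0, 2],
  [0, 0, 0],
  [0, 0, 0],
], yaw=[0, 0, 0, 0, 0, 0, 0, 0])

```text
t: 8.1
ee_pos: [526.3, 424.7, 169.5]
orientation: [3.045, 0.772, -0.001]
ft_force: [-0.4, -0.0, -1.6]
width: 55.5
grasp_force: 5.7
```

```bash
python3 -c "
from h import *
st(); b=viewer.get_image('side'); save(b,'s4.png',(200,150,320,300),4)"
```

```text
t 8.1 p [526.3 424.7 169.5] tooly 118.46 rz -0.0009 f [-0.4 -0.  -1.6] w 55.5 5.7
```

View pics/s4.png

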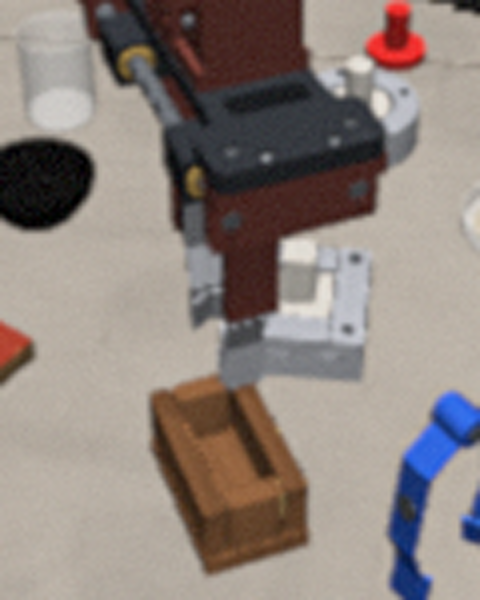

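The tongs are upright in the fingers and clear of the stand, with the jaws open at about crop (240,340). Now carrying them to the round mould at moderate speed.

play_rows([
  [-1, -8, 0],
  [-2, -14, 0],
  [-3, -20, 0],
  [-3, -24, 0],
  [-3, -24, 0],
  [-3, -24, 0],
  [-3, -24, 0],
  [-3, -24, 0],
], yaw=[0, 0, 0, 0, 0, 0, 0, 0])

```text
t: 8.82
ee_pos: [504.5, 260.5, 169.6]
orientation: [3.045, 0.772, -0.001]
ft_force: [0.3, -0.8, -2.0]
width: 55.3
grasp_force: 5.7
```

play_rows([
  [-3, -24, 0],
  [-3, -24, 0],
  [-3, -24, 0],
  [-3, -24, 0],
  [-3, -20, 0],
  [-3, -16, 0],
  [-1, -9, 0],
  [-1, -3, 0],
], yaw=[0, 0, 0, 0, 0, 0, 0, 0])

```text
t: 9.48
ee_pos: [484.7, 117.1, 169.8]
orientation: [3.046, 0.769, -0.001]
ft_force: [0.6, 0.3, -0.4]
width: 55.5
grasp_force: 5.7
```

play_rows([
  [0, 0, 0],
  [0, 0, 0],
  [0, 0, 0],
], yaw=[0, 0, 0])

```text
t: 9.73
ee_pos: [485.7, 119.5, 169.9]
orientation: [-3.045, -0.773, -0.001]
ft_force: [-0.4, 0.1, -1.3]
width: 55.6
grasp_force: 5.7
```

```bash
python3 - <<'E'
from h import *
o=st(); b=viewer.get_image('side'); a=viewer.get_image('top')
cv2.imwrite('pics/s5.png',np.hstack([cv2.resize(im['pixels'][y-45:y+45,x-40:x+40,::-1],(400,450)) for im,x,y in((b,285,165),(a,312,232))]))
th=np.radians(28.46); R=np.array([[np.cos(th),np.sin(th)],[-np.sin(th),np.cos(th)]])
for im in(a,b):
    P=cloud(im); P[im['range_z']==0]=-999; P=P.reshape(-1,3); l=(P[:,:2]-o['ee_pos'][:2])@R.T
    for lo,hi in((50,62),(98,104),(104,110),(110,118),(118,128),(128,140)):
        k=(P[:,2]>lo)&(P[:,2]<hi)&(abs(l)<60).all(1)
        if k.sum()>2: print(lo,hi,k.sum(),'min',l[k].min(0).round(1),'max',l[k].max(0).round(1),'mean',l[k].mean(0).round(1))
E
```

```text
t 9.7333 p [485.7 119.5 169.9] tooly 118.49 rz -0.0006 f [-0.4  0.1 -1.3] w 55.6 5.7
50 62 44 min [ -7.2 -10.2] max [8.  6.9] mean [ 1.  -0.8]
104 110 31 min [ -7.9 -25.4] max [ 9.6 25.5] mean [1.2 4.4]
110 118 49 min [ -9.4 -25.5] max [10.2 25.8] mean [1.6 0.7]
118 128 57 min [ -8.2 -23.7] max [11.2 24.5] mean [ 0.9 -0.6]
128 140 61 min [ -7.2 -28. ] max [ 9.8 28.2] mean [ 1.2 -3.5]
```

View pics/s5.png

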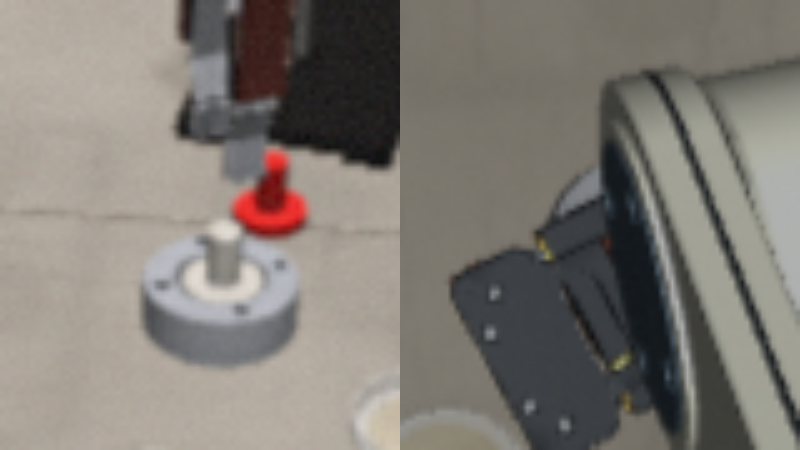

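The jaws and the stub line up to about 1 mm in the same camera, so I'll descend 66 mm to put the jaws at z 36–55.

play_rows([
  [0, 0, -4],
  [0, 0, -10],
  [0, 0, -14],
  [0, 0, -14],
  [0, 0, -12],
  [0, 0, -8],
  [0, 0, -4],
  [0, 0, 0],
], yaw=[0, 0, 0, 0, 0, 0, 0, 0])

```text
t: 10.5
ee_pos: [484.8, 118.8, 102.7]
orientation: [-3.045, -0.772, 0.003]
ft_force: [-0.1, -0.3, -0.4]
width: 55.2
grasp_force: 5.7
```

play_rows([
  [0, 0, 0],
  [0, 0, 0],
], yaw=[0, 0])

```text
t: 10.67
ee_pos: [485.9, 119.0, 104.3]
orientation: [3.045, 0.772, 0.001]
ft_force: [-0.7, 0.4, -0.9]
width: 55.3
grasp_force: 5.7
```

```bash
python3 - <<'E'
from h import *
o=st(); b=viewer.get_image('side'); save(b,'s6.png',(245,120,335,200),7)
E
```

```text
t 10.6667 p [485.9 119.  104.3] tooly 118.46 rz 0.0014 f [-0.7  0.4 -0.9] w 55.3 5.7
```

View pics/s6.png

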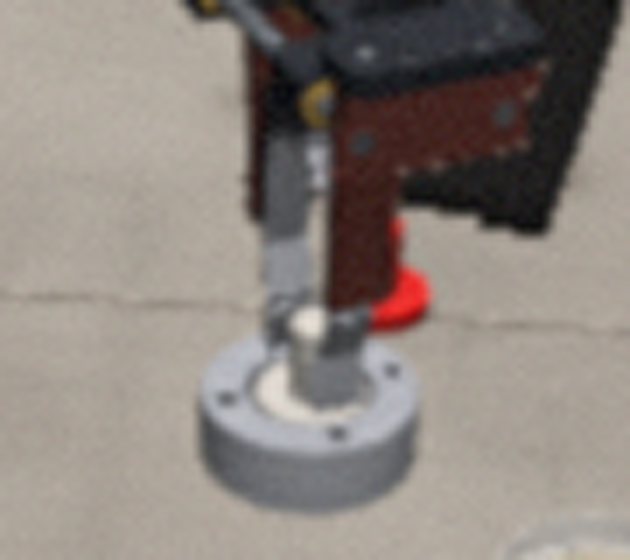

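The stub (crop (308,330)) stands between the two open jaws above the mould's rim. Closing now.

play_rows([
  [0, 0, 0],
  [0, 0, 0],
  [0, 0, 0],
  [0, 0, 0],
  [0, 0, 0],
  [0, 0, 0],
], yaw=[0, 0, 0, 0, 0, 0], gripper=0.48)

```text
t: 11.22
ee_pos: [485.5, 118.8, 103.9]
orientation: [3.045, 0.772, 0.0]
ft_force: [0.2, -0.6, -0.8]
width: 45.9
grasp_force: 7.7
```

play_rows([
  [0, 0, 0],
  [0, 0, 0],
  [0, 0, 0],
  [0, 0, 0],
  [0, 0, 0],
  [0, 0, 0],
], yaw=[0, 0, 0, 0, 0, 0], gripper=1)

```text
t: 11.72
ee_pos: [485.6, 118.8, 103.9]
orientation: [3.045, 0.772, 0.0]
ft_force: [1.8, -1.3, -0.4]
width: 43.3
grasp_force: 30.0
```

The fingers stopped at 43 mm with 30 N, so the jaws are on the stub. Lifting gently.

play_rows([
  [0, 0, 2],
  [0, 0, 4],
  [0, 0, 6],
  [0, 0, 10],
  [0, 0, 12],
  [0, 0, 12],
  [0, 0, 12],
  [0, 0, 12],
], yaw=[0, 0, 0, 0, 0, 0, 0, 0])

```text
t: 12.38
ee_pos: [485.2, 119.0, 175.3]
orientation: [-3.045, -0.772, -0.0]
ft_force: [-0.1, -0.0, -1.3]
width: 43.2
grasp_force: 30.0
```

play_rows([
  [0, 0, 12],
  [0, 0, 12],
  [0, 0, 12],
  [0, 0, 10],
  [0, 0, 6],
  [0, 0, 4],
  [0, 0, 2],
  [0, 0, 0],
], yaw=[0, 0, 0, 0, 0, 0, 0, 0])

```text
t: 13.05
ee_pos: [485.4, 118.9, 232.0]
orientation: [-3.045, -0.772, -0.0]
ft_force: [0.5, 0.1, -1.4]
width: 43.8
grasp_force: 30.0
```

play_rows([
  [0, 0, 0],
  [0, 0, 0],
  [0, 0, 0],
  [0, 0, 0],
  [0, 0, 0],
  [0, 0, 0],
], yaw=[0, 0, 0, 0, 0, 0])

```text
t: 13.55
ee_pos: [485.4, 118.8, 231.7]
orientation: [-3.045, -0.772, 0.001]
ft_force: [-0.4, -0.1, -1.4]
width: 43.8
grasp_force: 30.0
```

```bash
python3 - <<'E'
from h import *
o=st(); b=viewer.get_image('side'); save(b,'s7.png',(225,80,345,200),5)
P=cloud(b); P[b['range_z']==0]=-999; P=P.reshape(-1,3); c=b['pixels'].reshape(-1,3).astype(int)
d=np.hypot(*(P[:,:2]-o['ee_pos'][:2]).T); k=(d<35)&(P[:,2]>60)&(P[:,2]<175)&(c.min(1)>150); q=P[k]
print(k.sum(),q.min(0),q.max(0),np.percentile(q[:,2],[5,50,95]))
k=(d<20)&(P[:,2]<60)&(P[:,2]>-5); print('mould z',np.percentile(P[k,2],[5,50,95]) if k.any() else 0)
E
```

```text
t 13.55 p [485.4 118.8 231.7] tooly 118.46 rz 0.0006 f [-0.4 -0.1 -1.4] w 43.8 30.0
86 [466.49419447 103.76118052 154.10407122] [505.0087359  141.85957215 162.76312594] [155.94666898 157.62388973 159.37536249]
mould z [18.11040496 19.59572815 21.15983368]
```

View pics/s7.png

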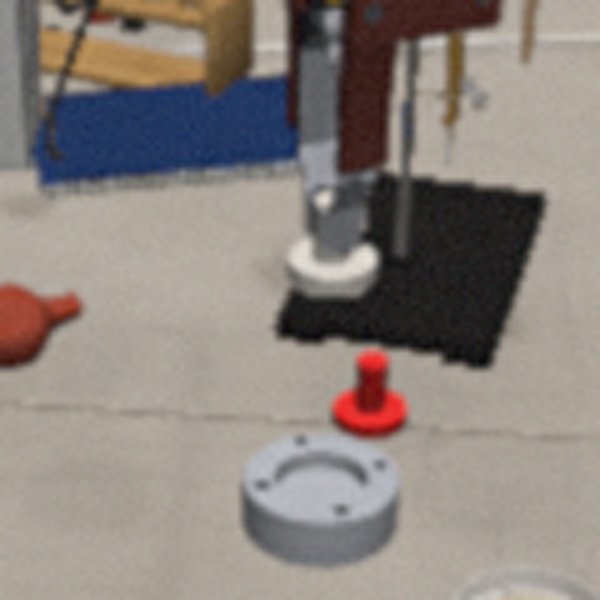

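The casting hangs upright and level in the closed tongs at crop (333,265). Its disc top measures about z 157, so the underside is at about 147 mm. The round mould below is empty. Handing in.

```bash
python3 -c "
from h import *
st(); print(ticket.close_job())"
```

```text
t 13.6 p [485.4 118.8 231.7] tooly 118.46 rz 0.0004 f [ 0.3 -0.2 -0.7] w 43.3 30.0
the job is handed in; nothing more can be done
None
```

I handed the job in at 13.6 s with the round casting upright and still in the closed tongs, its underside about 147 mm above the worktop and the grip at 30 N; nothing else on the bench was touched as far as the camera views and force readings showed.

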